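# Sweep the sample mounts into the tray

## Task

Clear the microscope bench: with the fingertips, sweep the three black sample mounts along the bench through the open front of the blue tray, until each lies completely inside it with its steel face still up. Slide them gently, without flicking, pinching or lifting them, and leave the vial, the screwdriver and the carton where they are.

Things in the scene. Friction and masses are not known exactly. Their poses are not given: they have to be found in the camera images.
- mount_a: one of three identical loose sample mounts: black resin disc with a round polished steel face on top, 30 mm diameter, 18 mm high, about 30 g; starts standing on the bench, steel face up; origin at the centre of its underside, z up
- mount_b: one of three identical loose sample mounts: black resin disc with a round polished steel face on top, 30 mm diameter, 18 mm high, about 30 g; starts standing on the bench, steel face up; origin at the centre of its underside, z up
- mount_c: one of three identical loose sample mounts: black resin disc with a round polished steel face on top, 30 mm diameter, 18 mm high, about 30 g; starts standing on the bench, steel face up; origin at the centre of its underside, z up
- tray: blue three-sided tray fixed to the bench, 130 mm deep (its x) by 210 mm wide (its y); walls 4 mm thick and 25 mm high on the two sides and the back (+x); the front (-x side, at x = -65 mm) is fully open, with no lip, 202 mm clear between the side walls, and the floor is level with the bench, so things slide straight in; origin at the centre of its underside, on the bench
- vial: loose amber glass vial with a white cap, 34 mm diameter, 55 mm high, about 60 g, standing in the same rough row as the mounts; must stay put; origin at the centre of its underside
- screwdriver: loose screwdriver with an orange handle, 180 mm long, lying along its x axis with the handle to -x; 26 mm high; on the bench behind the mounts (the side away from the tray); must stay put; origin under its middle
- carton: loose open cardboard carton of clear slide sleeves, 80 mm (x) by 140 mm (y), 45 mm high, at the far side of the bench; must stay put; origin at the centre of its underside

How it is judged:
By the outcome, as a careful person would: the job done as asked, in the order asked, and still so for the second after the job is handed in, with the robot touching nothing.
It also fails if it takes over 72 s, if anything falls off the work surface, if the arm or the gripper's body presses on something with over 40 N, if the wrist force passes 120 N, or if a joint passes its speed limit or range.

## Robot

A 7-joint arm with a two-finger parallel gripper is mounted at the origin on the work surface. World frame = base frame: x ahead of the robot, y to its left, z up, the work surface at z = 0. Lengths are in m, angles in rad, forces in N, time in s.
With the tool pointing down it reaches from about 0.4 to 0.875 m from the base axis. Payload 19.3 kg.
Tool frame: the origin (TCP) lies at the very end of the fingers, on their centre line; the grasp point (between the pads) lies 19 mm behind it (grasp_offset is the distance from the TCP to the grasp point, in m); z points along the fingers, y is the line along which they close (so a half turn about z gives the same grasp; the last joint's range is limited). The gripper opens to 85 mm and grips with 20 to 120 N. Pads are 22 mm wide; open, the fingers measure 114 mm over their backs; the gripper's body (76 mm by 85 mm) begins 54 mm behind the grasp point. The pads swing forward as they close: fully open they stand 13 mm farther back than shut.
Start: joints at [-1.411, 0.521, -0.036, 1.599, 0.021, 1.021, -0.113], TCP at [0.142, 0.609, 0.231] pointing down, gripper open.
Joint ranges: [-2.91, 2.91], [-0.3, 2.13], [-1.5, 1.42], [0.17, 2.43], [-1.26, 4.41], [0.16, 1.93], [-2.52, 2.52]. Speed limits (rad/s): [1.89, 1.89, 2.39, 2.39, 3.01, 3.01, 3.01].

## Interface

Orientations are given as a unit quaternion [x, y, z, w].
In Python, from workcell import observe, read_camera, sign_off, recognise, spot_point, grasp_offset gives the robot as it stands.
- The arm moves only by the tool arm_command, never from a script. Its argument "moves" is a list of rows, each a list of 4 numbers: the shift along the tool's x, y, z in units of 40 mm (1.0 is 40 mm), then the turn about the tool's z in degrees. In form: [[x, y, z, twist], ...]. A call has 1 to 12 rows; each row is the pose to reach, as a shift and turn from the pose commanded when the call began, along the tool's axes at that moment; what a row does not reach only later rows make up. A row lasts 1/10 s, in which the tool goes at most 50 mm and 8.59 degrees, less where a joint would pass 70% of its speed; a pose out of reach is approached as far as the arm can. A call with a gripper value outside its range is refused whole. "gripper" is the finger opening in mm, from 0 to 85.4, set as the call begins (left out, the last holds). The fingers move at their own pace and stop on an object; "force" is the grip in N (left out, the last holds). Time passes only in rows, so rows that repeat a pose let the fingers close. It gives the time, the measured TCP pose, the force, the opening and the grip force at its end, in the units of the state.
- observe(): the state, without advancing time (a new reading comes with each control period).
- read_camera(name): name is "side" or "top"; returns a dict with "color" (384x512x3 uint8, red, green, blue), "fx", "fy", "cx", "cy" (pixels), "D" ([k1, k2, p1, p2, k3] as OpenCV has them; the pictures are not rectified), "origin" and "orientation" of the camera in the world. Camera axes: x right, y up, looking along -z (the intrinsics and any distortion apply to the point x, -y, -z); pixel columns grow to the right and rows downward; lengths in m; the calibration is good to about 2 mm. A picture is of the moment at which its call begins. There is no depth.
- sign_off(): hands the job in; it is judged then, once.
Trained networks look in a picture, given as the dict that the camera call returned (one of the last four; its "shot" number tells which), for a name from the list of things; names that differ only in an ending like _2 or _b are one class to them, and where a whole thing is asked for, a point or a joint stands for the part that bears it (a point fixed in the world has none). Each returns a list of dicts, best first, with "p" (0 to 1); they miss things now and then, are a little off and sometimes report something else, mostly with a low value. They report only what shows in the picture. A call takes as long as a camera call.
- recognise(picture, label): "bbox" ([centre column, centre row, width, height] in pixels, round what is visible of it).
- spot_point(picture, label): "centre" ([column, row] in pixels: a listed point, or the origin of a listed thing).
The state is a dict: "time": time; "joint_positions": joint angles; "dq": joint speeds; "effort": joint torques, N m; "tcp_pos": TCP position; "tool_rot": TCP orientation; "ft_force": force on the tool from outside, world axes, zero at the start; "moment": the same for the moment, N m; "gripper_width": finger opening in m; "gripper_force": force on a finger pad.
Only numpy, scipy, OpenCV 4.12 (cv2) and the standard library are available. Lean on these libraries where they do the work, as an engineer would, in place of code of your own. Each camera call takes 0.05 s, during which the arm holds its last target. There are 200 camera calls.

## Working session

There is one attempt and no reset: what is moved stays moved. The work goes in short steps, Python scripts to look and compute and a tool call to move; the robot and the scene stay as the last step left them, time stands still between calls to the robot, and variables do not carry over. Pictures are saved under pics/ and viewed, at most 10 in all, crops included, and the job is handed in when it is done.

Besides the shell and the picture viewer there is one more tool, called after ">>>" by a JSON object that holds its "api" and its "payload", one argument or row to a line. arm_command: Moves the arm, as the interface text tells. Its arguments: {"type":"object","properties":{"moves":{"type":"array","items":{"type":"array","items":{"type":"number"}}},"gripper":{"type":"number"},"force":{"type":"number"}},"required":["moves"]}

```bash
mkdir -p pics; cat > h.py <<'E'
import numpy as np, cv2
from scipy.spatial.transform import Rotation as R
from workcell import *
def ray(c,uv):
    K=np.array([[c['fx'],0,c['cx']],[0,c['fy'],c['cy']],[0,0,1]])
    p=cv2.undistortPoints(np.array([[uv]],float),K,np.array(c['D'],float))[0,0]
    return np.array(c['origin']),R.from_quat(c['orientation']).apply([p[0],-p[1],-1])
def onz(c,uv,z):
    o,d=ray(c,uv); return o+d*(z-o[2])/d[2]
def save(c,n): cv2.imwrite(f'pics/{n}.png',c['color'][:,:,::-1])
E
python3 - <<'E'
from h import *
s=observe();print(s['time'],s['tcp_pos'],s['tool_rot'],R.from_quat(s['tool_rot']).as_matrix().round(3),s['gripper_width'])
for n in('top','side'):
    c=read_camera(n);save(c,n+'0');print(n,c['origin'],c['orientation'])
    for l,z in(('mount_a',0),('tray',0),('vial',0),('screwdriver',0),('carton',0)):
        for d in spot_point(c,l)[:4]: print(l,round(d['p'],2),np.round(d['centre']),onz(c,d['centre'],z)[:2].round(3))
E
```

```text
0.0 [0.14235243 0.60823698 0.23074271] [ 1.14656651e-01  9.93405027e-01 -5.51693602e-04 -1.76587786e-05] [[-0.974  0.228 -0.   ]
 [ 0.228  0.974 -0.001]
 [-0.    -0.001 -1.   ]] 0.08531440849929438
top [ 0.49653978 -0.03642087  1.13379317] [-0.03394965  0.034094    0.71527938 -0.69718034]
mount_a 0.7 [269. 250.] [ 0.459 -0.07 ]
mount_a 0.61 [273. 167.] [ 0.664 -0.085]
mount_a 0.54 [303. 222.] [ 0.525 -0.155]
tray 0.62 [143. 238.] [0.495 0.241]
vial 0.69 [277. 197.] [ 0.589 -0.092]
screwdriver 0.74 [372. 209.] [ 0.552 -0.33 ]
carton 0.82 [249. 126.] [ 0.77  -0.028]
side [ 0.46341645 -0.60165976  0.56775659] [ 0.39862271 -0.05027706 -0.10726095  0.90943237]
mount_a 0.75 [230. 259.] [ 0.524 -0.161]
mount_a 0.69 [288. 215.] [ 0.668 -0.072]
mount_a 0.52 [190. 229.] [ 0.457 -0.065]
tray 0.6 [190. 146.] [0.49 0.24]
vial 0.79 [259. 226.] [ 0.599 -0.091]
vial 0.43 [189. 228.] [ 0.455 -0.063]
screwdriver 0.88 [266. 337.] [ 0.552 -0.332]
carton 0.77 [326. 191.] [ 0.779 -0.018]
```

View pics/top0.png

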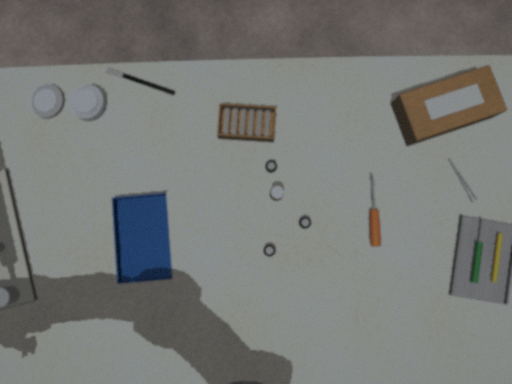

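View pics/side0.png

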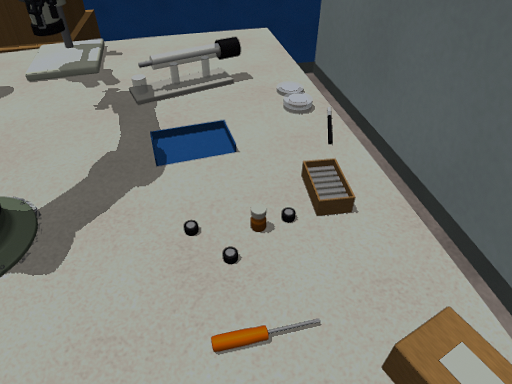

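>>> {"api": "arm_command", "payload": {
  "moves": [
    [-1,-0.6,0.1,8],
    [-2,-1.2,0.2,15],
    [-3,-1.8,0.3,23],
    [-4,-2.3,0.3,31],
    [-5,-2.9,0.4,39],
    [-6,-3.5,0.5,47],
    [-7,-4.1,0.6,55],
    [-8,-4.6,0.6,62],
    [-9,-5.2,0.7,70],
    [-9.75,-5.6,0.75,76.8],
    [-9.75,-5.6,0.75,76.8],
    [-9.75,-5.6,0.75,76.8]
  ],
  "gripper": 20
}}

```text
time: 1.8
tcp_pos: [0.4713, 0.3013, 0.2012]
tool_rot: [0.707, 0.707, -0.0, -0.0]
ft_force: [-0.0, 0.0, -0.5]
gripper_width: 0.0199
gripper_force: 0.0
```

```bash
python3 - <<'E'
from h import *
s=observe();print(s['time'],s['tcp_pos'],R.from_quat(s['tool_rot']).as_matrix().round(3),s['joint_positions'],s['gripper_width'])
t=read_camera('top');
img=cv2.imread('pics/top0.png');g=cv2.cvtColor(img,cv2.COLOR_BGR2HSV)
m=cv2.inRange(g,(100,120,40),(130,255,255));n,l,st,ce=cv2.connectedComponentsWithStats(m);k=1+st[1:,4].argmax()
p=np.argwhere(l==k)[:,::-1].astype(np.float32)
print(st[k]);b=cv2.boxPoints(cv2.minAreaRect(p))
for q in b: print('tray corner',q,onz(t,q,.02)[:2].round(4))
v=img.max(2)
for nm,(u,w) in dict(A=(269,250),B=(271,166),C=(305,222)).items():
    sub=v[w-12:w+13,u-12:u+13]; d=np.argwhere(sub<90); c=d.min(0)/2+d.max(0)/2
    print(nm,len(d),d.max(0)-d.min(0)+1,onz(t,(u-12+c[1],w-12+c[0]),.016)[:2].round(4))
E
```

```text
1.8 [0.47132706 0.30128945 0.20117514] [[-0.  1. -0.]
 [ 1.  0. -0.]
 [-0. -0. -1.]] [-0.93014374  0.47636289  0.35321251  1.82104091 -0.20718685  0.88048847
 -0.48043183] 0.019869064291096108
[ 113  194   58   89 4422]
tray corner [111.355316 196.97462 ] [0.5975 0.3142]
tray corner [164.72586 193.16243] [0.6035 0.1822]
tray corner [170.81216 278.37054] [0.3968 0.1694]
tray corner [117.44162 282.18274] [0.3903 0.2992]
A 74 [13 11] [ 0.4614 -0.0693]
B 73 [13 11] [ 0.6645 -0.08  ]
C 75 [12 12] [ 0.5257 -0.1578]
```

>>> {"api": "arm_command", "payload": {
  "moves": [
    [-1.2,0,0,0],
    [-2.4,0,0,0],
    [-3.6,0,0,0],
    [-4.8,-0.1,0,0],
    [-6,-0.1,0.3,0],
    [-7.2,-0.1,0.7,0],
    [-8.4,-0.2,1.1,0],
    [-9.6,-0.2,1.6,0],
    [-10.2,-0.25,2,0],
    [-10.65,-0.25,2.5,0],
    [-10.65,-0.25,2.5,0],
    [-10.65,-0.25,2.5,0]
  ]
}}

```text
time: 3.05
tcp_pos: [0.4614, -0.1234, 0.1014]
tool_rot: [0.706, 0.708, 0.0, -0.0]
ft_force: [0.2, 0.2, 0.2]
gripper_width: 0.02
gripper_force: 0.0
```

```bash
python3 - <<'E'
from h import *
c=read_camera('side');save(c,'side1');print(observe()['tcp_pos'],observe()['tool_rot'])
E
```

```text
[ 0.46175052 -0.12309296  0.10175674] [ 7.06218439e-01  7.07993926e-01  3.39844037e-04 -4.56560839e-05]
```

View pics/side1.png

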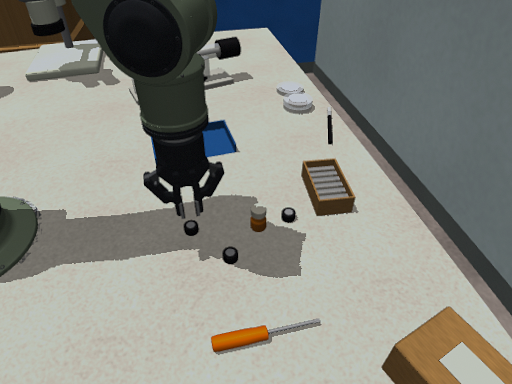

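```bash
python3 - <<'E'
from h import *
c=read_camera('side')
for uv in [(145,178),(152,200),(222,168),(213,196),(182,216),(200,213),(177,205),(203,203)]:
    o,d=ray(c,uv); p=o+d*(-.123-o[1])/d[1]; print(uv,p.round(3)-[.4617,0,.1017])
t=read_camera('top')
for l in('carton',):
    print(recognise(t,l)[:1])
img=cv2.imread('pics/top0.png');
for q in [(218,139),(275,141),(219,104),(276,106)]: print(onz(t,q,.045)[:2].round(3), onz(t,q,0)[:2].round(3))
E
```

```text
(145, 178) [-0.0607 -0.123   0.0933]
(152, 200) [-0.0577 -0.123   0.0453]
(222, 168) [ 0.0643 -0.123   0.0913]
(213, 196) [ 0.0453 -0.123   0.0323]
(182, 216) [-0.0137 -0.123  -0.0037]
(200, 213) [ 0.0183 -0.123  -0.0037]
(177, 205) [-0.0187 -0.123   0.0243]
(203, 203) [ 0.0263 -0.123   0.0193]
[{'bbox': [247.8, 123.8, 59.7, 36.0], 'p': 0.8}]
[0.729 0.047] [0.739 0.051]
[ 0.721 -0.09 ] [ 0.73  -0.093]
[0.816 0.043] [0.829 0.047]
[ 0.808 -0.095] [ 0.82  -0.098]
```

>>> {"api": "arm_command", "payload": {
  "moves": [
    [0,0,0.6,0],
    [0,0,1.2,0],
    [0,0,1.8,0],
    [0,0,2.2,0],
    [0,0,2.4,0],
    [0,0,2.4,0]
  ]
}}

```text
time: 3.85
tcp_pos: [0.4613, -0.1239, 0.0051]
tool_rot: [0.707, 0.708, -0.0, -0.0]
ft_force: [-0.1, -0.2, 0.4]
gripper_width: 0.0198
gripper_force: 0.0
```

>>> {"api": "arm_command", "payload": {
  "moves": [
    [0.2,0,0,0],
    [0.4,0,0,0],
    [0.6,0,0,0],
    [0.75,0,0,0],
    [0.9,0,0,0],
    [1.05,0,0,0],
    [1.25,0,0,0],
    [1.45,0,0,0],
    [1.65,0,0,0],
    [1.85,0,0,0],
    [2.05,0,0,0],
    [2.25,0,0,0]
  ]
}}

```text
time: 5.05
tcp_pos: [0.4613, -0.0337, 0.0053]
tool_rot: [0.707, 0.707, -0.0, -0.0]
ft_force: [0.1, -1.1, 1.3]
gripper_width: 0.0198
gripper_force: 0.2
```

```bash
python3 - <<'E'
from h import *
c=read_camera('side');cv2.imwrite('pics/side2.png',cv2.resize(c['color'][120:280,110:330,::-1],(660,480)))
print(observe()['tcp_pos'])
for d in spot_point(c,'mount_a'): print(round(d['p'],2),np.round(d['centre']),onz(c,d['centre'],0)[:2].round(3))
E
```

```text
[ 0.46126488 -0.03233178  0.00521216]
0.68 [287. 216.] [ 0.666 -0.076]
0.49 [227. 258.] [ 0.518 -0.157]
0.46 [189. 215.] [ 0.459 -0.023]
```

View pics/side2.png

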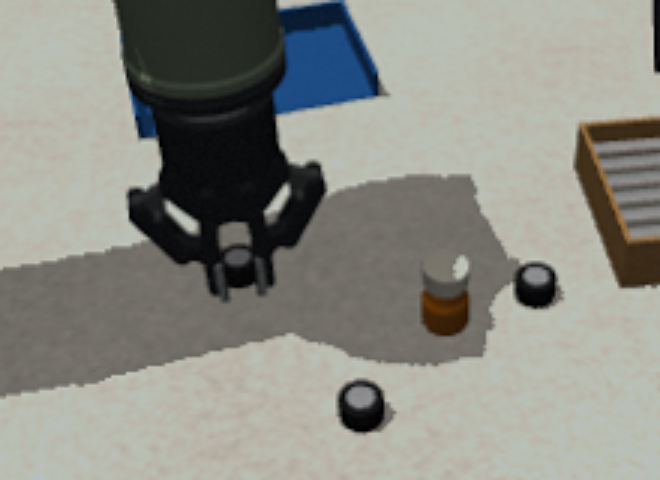

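Mount A sits in the fingertip cradle at about crop (238,265), steel face up; the vial, B and C have not moved.

>>> {"api": "arm_command", "payload": {
  "moves": [
    [0.2,0,0,0],
    [0.45,0,0,0],
    [0.7,0,0,0],
    [0.95,-0.05,0,0],
    [1.2,-0.05,0,0],
    [1.45,-0.1,0,0],
    [1.7,-0.1,0,0],
    [1.95,-0.1,0,0],
    [2.2,-0.15,0,0],
    [2.45,-0.15,0,0],
    [2.7,-0.15,0,0],
    [2.95,-0.15,0,0]
  ]
}}

```text
time: 6.35
tcp_pos: [0.4553, 0.0844, 0.0053]
tool_rot: [0.707, 0.707, 0.0, 0.0]
ft_force: [-0.2, -0.2, 0.4]
gripper_width: 0.0194
gripper_force: 0.1
```

>>> {"api": "arm_command", "payload": {
  "moves": [
    [0.25,0,0,0],
    [0.5,0,0,0],
    [0.75,0,0,0],
    [1.0,-0.05,0,0],
    [1.25,-0.05,0,0],
    [1.5,-0.1,0,0],
    [1.75,-0.1,0,0],
    [2.0,-0.1,0,0],
    [2.25,-0.15,0,0],
    [2.5,-0.15,0,0],
    [2.75,-0.15,0,0],
    [3.0,-0.15,0,0]
  ]
}}

```text
time: 7.55
tcp_pos: [0.4492, 0.2044, 0.0053]
tool_rot: [0.707, 0.707, -0.0, 0.0]
ft_force: [-0.1, -0.1, -0.7]
gripper_width: 0.0203
gripper_force: 0.1
```

>>> {"api": "arm_command", "payload": {
  "moves": [
    [0.15,0,0,0],
    [0.27,0,0,0],
    [0.35,0,0,0],
    [0.4,0,0,0],
    [0.4,0,0,0]
  ]
}}

```text
time: 8.05
tcp_pos: [0.4491, 0.2196, 0.0053]
tool_rot: [0.707, 0.707, -0.0, 0.0]
ft_force: [-0.8, 0.0, 0.0]
gripper_width: 0.0199
gripper_force: 0.0
```

>>> {"api": "arm_command", "payload": {
  "moves": [
    [-0.15,0,0,0],
    [-0.4,0,0,0],
    [-0.8,0,0,0],
    [-1.1,0,-0.6,0],
    [-1.3,0,-1.6,0],
    [-1.6,0,-2.5,0],
    [-2.6,0.2,-2.5,0],
    [-3.7,0.5,-2.5,-3],
    [-4.8,0.8,-2.5,-7],
    [-5.9,1.1,-2.5,-11],
    [-7,1.4,-2.5,-15],
    [-8,1.7,-2.5,-20]
  ]
}}

```text
time: 9.25
tcp_pos: [0.5167, -0.1038, 0.1053]
tool_rot: [0.573, 0.82, -0.0, 0.0]
ft_force: [0.3, 1.2, 0.1]
gripper_width: 0.0201
gripper_force: 0.0
```

```bash
python3 - <<'E'
from h import *
c=read_camera('top');cv2.imwrite('pics/top1.png',c['color'][:,:,::-1])
s=observe();print(s['tcp_pos'],R.from_quat(s['tool_rot']).as_matrix()[:,:2].round(3))
for d in spot_point(c,'mount_a'): print(round(d['p'],2),np.round(d['centre']),onz(c,d['centre'],0)[:2].round(3))
E
```

```text
[ 0.51791375 -0.11130517  0.10590778] [[-0.344  0.939]
 [ 0.939  0.344]
 [-0.004  0.001]]
0.59 [271. 168.] [ 0.662 -0.08 ]
0.43 [143. 262.] [0.438 0.242]
```

View pics/top1.png

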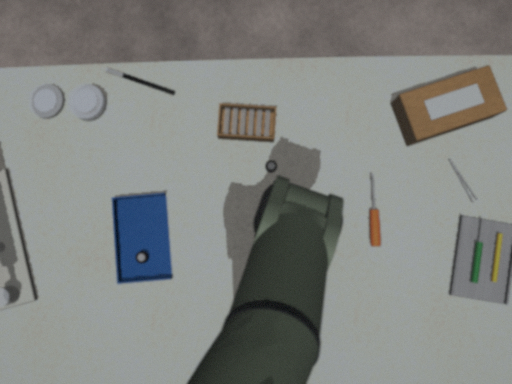

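>>> {"api": "arm_command", "payload": {
  "moves": [
    [-0.8,0,0,-2],
    [-1.7,-0.1,0,-5],
    [-2.4,-0.18,0,-5],
    [-2.68,-0.18,0.3,-5],
    [-2.68,-0.18,0.9,-5],
    [-2.68,-0.18,1.6,-5],
    [-2.68,-0.18,2.1,-5],
    [-2.68,-0.18,2.4,-5],
    [-2.68,-0.18,2.5,-5],
    [-2.68,-0.18,2.5,-5],
    [-2.68,-0.18,2.5,-5]
  ]
}}

```text
time: 10.45
tcp_pos: [0.5476, -0.2037, 0.0061]
tool_rot: [0.537, 0.844, 0.0, 0.0]
ft_force: [-1.2, -0.1, -0.5]
gripper_width: 0.0202
gripper_force: 0.0
```

```bash
python3 - <<'E'
from h import *
c=read_camera('side');cv2.imwrite('pics/side3.png',cv2.resize(c['color'][120:300,110:330,::-1],(660,540)))
s=observe();print(s['tcp_pos'],R.from_quat(s['tool_rot']).as_matrix()[:,:2].round(3))
for d in spot_point(c,'mount_a'): print(round(d['p'],2),np.round(d['centre']),onz(c,d['centre'],0)[:2].round(3))
E
```

```text
[ 0.54773582 -0.20371283  0.00620684] [[-0.423  0.906]
 [ 0.906  0.423]
 [-0.001  0.001]]
0.4 [174. 148.] [0.448 0.237]
0.35 [227. 260.] [ 0.518 -0.164]
```

View pics/side3.png

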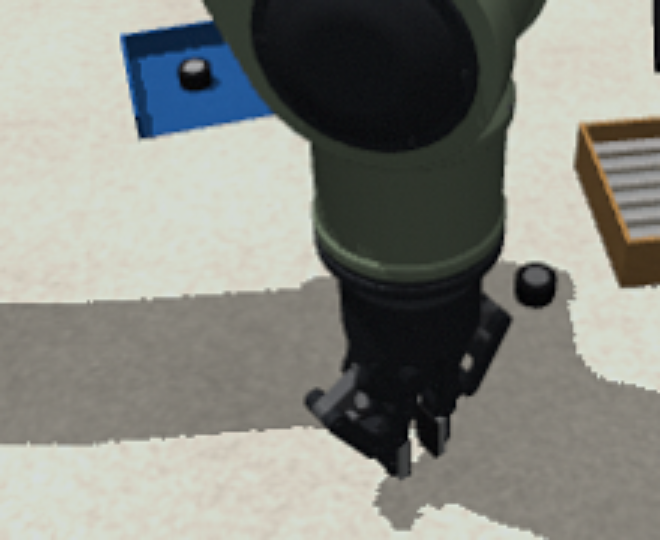

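>>> {"api": "arm_command", "payload": {
  "moves": [
    [0.25,0,0,0],
    [0.45,0,0,0],
    [0.6,0,0,0],
    [0.75,0,0,0],
    [0.95,0,0,0],
    [1.2,0,0,0],
    [1.45,0,0,0],
    [1.7,0,0,0],
    [1.95,0,0,0],
    [2.25,0,0,0],
    [2.55,0,0,0],
    [2.8,0,0,0]
  ]
}}

```text
time: 11.75
tcp_pos: [0.4994, -0.101, 0.0053]
tool_rot: [0.537, 0.844, 0.0, -0.0]
ft_force: [0.4, -0.5, 0.4]
gripper_width: 0.0202
gripper_force: 0.2
```

```bash
python3 - <<'E'
from h import *
c=read_camera('side');cv2.imwrite('pics/side4.png',cv2.resize(c['color'][120:300,110:330,::-1],(660,540)))
s=observe();print(s['tcp_pos'],R.from_quat(s['tool_rot']).as_matrix()[:,:2].round(3))
for l in ('mount_a','vial'):
  for d in spot_point(c,l): print(l,round(d['p'],2),np.round(d['centre']),onz(c,d['centre'],0)[:2].round(3))
E
```

```text
[ 0.49882645 -0.09953369  0.00518765] [[-0.424  0.905]
 [ 0.905  0.424]
 [ 0.001 -0.   ]]
mount_a 0.73 [288. 216.] [ 0.669 -0.075]
mount_a 0.55 [205. 230.] [ 0.487 -0.077]
mount_a 0.42 [172. 149.] [0.443 0.237]
vial 0.78 [259. 226.] [ 0.599 -0.09 ]
```

View pics/side4.png

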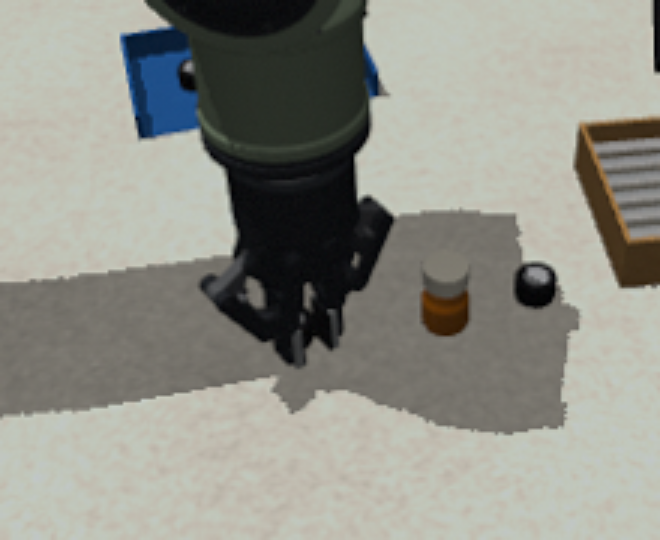

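>>> {"api": "arm_command", "payload": {
  "moves": [
    [0.15,0.08,0,2],
    [0.3,0.17,0,4],
    [0.5,0.27,0,6],
    [0.68,0.37,0,8],
    [0.85,0.47,0,10],
    [1.03,0.57,0,12],
    [1.2,0.66,0,14],
    [1.38,0.76,0,16.5],
    [1.56,0.86,0,19],
    [1.75,0.95,0,21],
    [1.93,1.05,0,23],
    [2.11,1.15,0,25]
  ]
}}

```text
time: 13.1
tcp_pos: [0.5062, -0.0063, 0.0053]
tool_rot: [0.708, 0.707, 0.0, 0.0]
ft_force: [0.8, -0.9, 0.2]
gripper_width: 0.0204
gripper_force: 0.1
```

```bash
python3 - <<'E'
from h import *
c=read_camera('side');save(c,'x1')
s=observe();print(s['tcp_pos'],R.from_quat(s['tool_rot']).as_matrix()[:,:2].round(3))
for l in ('mount_a','vial'):
  for d in spot_point(c,l): print(l,round(d['p'],2),np.round(d['centre']),onz(c,d['centre'],0)[:2].round(3))
E
```

```text
[ 0.50630922 -0.00478905  0.0052344 ] [[ 0.002  1.   ]
 [ 1.    -0.002]
 [ 0.001  0.   ]]
mount_a 0.68 [173. 150.] [0.445 0.23 ]
mount_a 0.65 [209. 202.] [0.508 0.009]
mount_a 0.44 [287. 216.] [ 0.666 -0.077]
vial 0.57 [258. 224.] [ 0.599 -0.085]
vial 0.23 [192. 146.] [0.496 0.238]
```

>>> {"api": "arm_command", "payload": {
  "moves": [
    [0.2,0,0,0],
    [0.4,0,0,0],
    [0.63,0,0,0],
    [0.86,0,0,0],
    [1.1,0,0,0],
    [1.34,0,0,0],
    [1.58,0,0,0],
    [1.82,0,0,0],
    [2.06,0,0,0],
    [2.3,0,0,0],
    [2.54,0,0,0],
    [2.78,0,0,0]
  ]
}}

```text
time: 14.45
tcp_pos: [0.5058, 0.1058, 0.0053]
tool_rot: [0.707, 0.707, -0.0, 0.0]
ft_force: [1.3, -0.4, 0.4]
gripper_width: 0.0199
gripper_force: 0.2
```

>>> {"api": "arm_command", "payload": {
  "moves": [
    [0.24,0,0,0],
    [0.48,0,0,0],
    [0.72,0,0,0],
    [0.96,0,0,0],
    [1.2,0,0,0],
    [1.44,0,0,0],
    [1.68,0,0,0],
    [1.92,0,0,0],
    [2.16,0,0,0],
    [2.4,0,0,0],
    [2.6,0,0,0],
    [2.72,0,0,0]
  ]
}}

```text
time: 15.65
tcp_pos: [0.5057, 0.2148, 0.0053]
tool_rot: [0.707, 0.707, 0.0, -0.0]
ft_force: [-0.9, -0.4, 0.8]
gripper_width: 0.0201
gripper_force: 0.2
```

>>> {"api": "arm_command", "payload": {
  "moves": [
    [0.05,0,0,0],
    [0.07,0,0,0],
    [0.07,0,0,0],
    [-0.1,0,0,0],
    [-0.4,0,0,0],
    [-0.8,0,0,0],
    [-1.1,0,-0.6,0],
    [-1.4,0,-1.6,0],
    [-1.6,0,-2.5,0],
    [-1.6,0,-2.5,0],
    [-1.6,0,-2.5,0]
  ]
}}

```text
time: 16.75
tcp_pos: [0.506, 0.1491, 0.1059]
tool_rot: [0.707, 0.707, 0.001, 0.0]
ft_force: [-0.2, -0.4, 0.8]
gripper_width: 0.02
gripper_force: 0.0
```

```bash
python3 - <<'E'
from h import *
s=observe();print(s['tcp_pos'],R.from_quat(s['tool_rot']).as_matrix()[:,:2].round(3))
for n in('side','top'):
 c=read_camera(n)
 for l in ('mount_a','vial','carton'):
  for d in spot_point(c,l): print(n,l,round(d['p'],2),np.round(d['centre']),onz(c,d['centre'],0)[:2].round(3))
E
```

```text
[0.50595917 0.14905441 0.10586707] [[ 0.     1.   ]
 [ 1.    -0.   ]
 [ 0.001  0.001]]
side mount_a 0.7 [286. 216.] [ 0.664 -0.073]
side mount_a 0.55 [195. 146.] [0.503 0.232]
side mount_a 0.41 [174. 147.] [0.447 0.242]
side vial 0.89 [259. 228.] [ 0.599 -0.095]
side carton 0.9 [326. 191.] [ 0.778 -0.019]
top mount_a 0.47 [273. 167.] [ 0.664 -0.086]
top vial 0.59 [275. 193.] [ 0.598 -0.09 ]
top carton 0.75 [249. 125.] [ 0.772 -0.028]
```

>>> {"api": "arm_command", "payload": {
  "moves": [
    [-0.8,0.5,0,-4],
    [-1.6,1,0,-9],
    [-2.4,1.5,0,-14],
    [-3.2,1.9,0,-19],
    [-4,2.4,0,-24],
    [-4.8,2.9,0,-29],
    [-5.6,3.4,0,-34],
    [-6.4,3.9,0,-38],
    [-7.1,4.28,0,-40],
    [-7.1,4.28,0.2,-40],
    [-7.1,4.28,0.6,-40],
    [-7.1,4.28,0.6,-40]
  ],
  "gripper": 24
}}

```text
time: 18.35
tcp_pos: [0.6755, -0.1326, 0.0783]
tool_rot: [0.422, 0.907, -0.0, -0.002]
ft_force: [-0.1, -0.0, 0.5]
gripper_width: 0.0243
gripper_force: 0.0
```

>>> {"api": "arm_command", "payload": {
  "moves": [
    [0,0,0.3,0],
    [0,0,0.7,0],
    [0,0,1.1,0],
    [0,0,1.5,0],
    [0,0,1.7,0],
    [0,0,1.8,0],
    [0,0,1.8,0]
  ]
}}

```text
time: 19.05
tcp_pos: [0.677, -0.1341, 0.0088]
tool_rot: [0.422, 0.906, -0.0, -0.0]
ft_force: [-0.2, 0.6, -0.0]
gripper_width: 0.0237
gripper_force: 0.0
```

```bash
python3 - <<'E'
from h import *
c=read_camera('side');cv2.imwrite('pics/side5.png',cv2.resize(c['color'][100:280,160:380,::-1],(660,540)))
s=observe();print(s['tcp_pos'],R.from_quat(s['tool_rot']).as_matrix()[:,:2].round(3))
E
```

```text
[ 0.67725184 -0.13417788  0.0094242 ] [[-0.643  0.766]
 [ 0.766  0.643]
 [-0.     0.   ]]
```

View pics/side5.png

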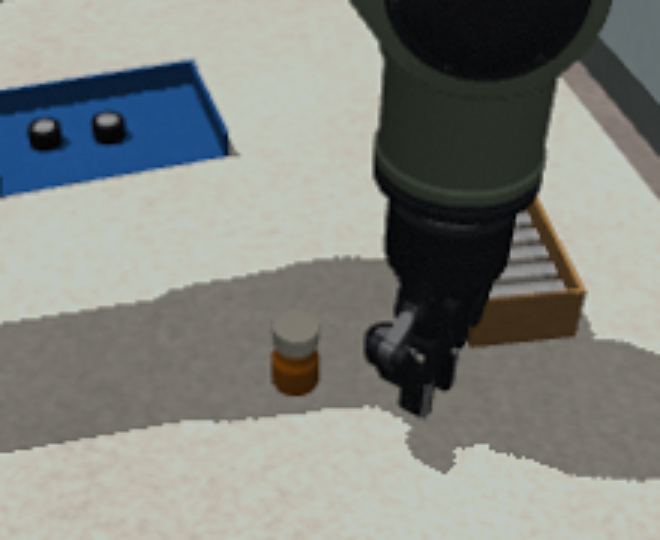

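Mounts A and C stand in the tray (crop (45,132) and (108,127)); the knuckle at crop (380,345) clears the vial at (295,350).

>>> {"api": "arm_command", "payload": {
  "moves": [
    [0.15,0.13,0,0],
    [0.3,0.26,0,0],
    [0.45,0.38,0,0],
    [0.58,0.49,0,0],
    [0.7,0.59,0,0],
    [0.82,0.69,0,0],
    [0.94,0.79,0,0],
    [1.07,0.9,0,0],
    [1.2,1.01,0,0],
    [1.34,1.13,0,0]
  ]
}}

```text
time: 20.1
tcp_pos: [0.6772, -0.0634, 0.0093]
tool_rot: [0.422, 0.906, -0.0, 0.0]
ft_force: [0.0, -0.3, -0.4]
gripper_width: 0.0241
gripper_force: 0.2
```

```bash
python3 - <<'E'
from h import *
c=read_camera('side');cv2.imwrite('pics/side6.png',cv2.resize(c['color'][120:280,200:380,::-1],(675,600)))
s=observe();print(s['tcp_pos'],s['ft_force'])
for l in ('mount_a','vial','carton'):
  for d in spot_point(c,l): print(l,round(d['p'],2),np.round(d['centre']),onz(c,d['centre'],0)[:2].round(3))
E
```

```text
[ 0.6773673  -0.06168944  0.00922098] [ 0.797358    1.84243756 -0.06759735]
mount_a 0.64 [192. 146.] [0.496 0.238]
mount_a 0.61 [173. 148.] [0.444 0.238]
mount_a 0.5 [286. 205.] [ 0.674 -0.041]
vial 0.87 [261. 225.] [ 0.605 -0.089]
carton 0.62 [326. 193.] [ 0.777 -0.023]
```

View pics/side6.png

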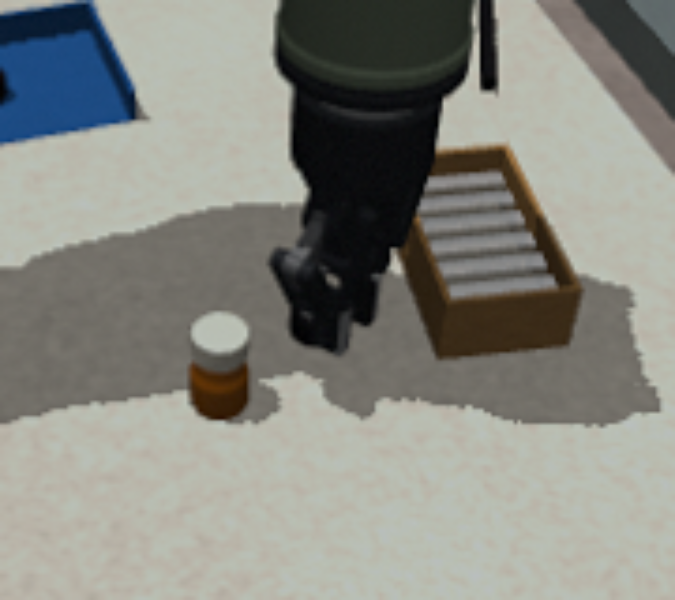

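The vial stands at crop (220,365) and the carton is in its place; B is hidden ahead of the fingers.

>>> {"api": "arm_command", "payload": {
  "moves": [
    [0.14,0.12,0,0],
    [0.29,0.24,0,0],
    [0.44,0.37,0,0],
    [0.58,0.49,0,0],
    [0.73,0.61,0,0],
    [0.9,0.72,0,0],
    [1.1,0.79,0,0],
    [1.3,0.8,0,0],
    [1.5,0.8,0,0],
    [1.7,0.8,0,0],
    [1.9,0.8,0,0],
    [2.1,0.8,0,0]
  ]
}}

```text
time: 21.5
tcp_pos: [0.6472, 0.0214, 0.0093]
tool_rot: [0.422, 0.906, -0.0, -0.0]
ft_force: [0.6, 0.3, 0.2]
gripper_width: 0.0241
gripper_force: 0.2
```

```bash
python3 - <<'E'
from h import *
c=read_camera('side');save(c,'x2')
s=observe();print(s['tcp_pos'],s['ft_force'])
for l in ('mount_a','vial','carton'):
  for d in spot_point(c,l): print(l,round(d['p'],2),np.round(d['centre']),onz(c,d['centre'],0)[:2].round(3))
E
```

```text
[0.64651668 0.02276856 0.00922856] [ 0.45921631  1.45219534 -0.43551268]
mount_a 0.67 [196. 145.] [0.506 0.238]
mount_a 0.56 [173. 150.] [0.445 0.232]
mount_a 0.37 [261. 184.] [0.638 0.041]
vial 0.83 [259. 225.] [ 0.601 -0.087]
carton 0.92 [324. 192.] [ 0.775 -0.02 ]
```

>>> {"api": "arm_command", "payload": {
  "moves": [
    [0.2,0,0,0],
    [0.42,0,0,0],
    [0.65,0,0,0],
    [0.88,0,0,0],
    [1.11,-0.02,0,0],
    [1.34,-0.02,0,0],
    [1.57,-0.03,0,0],
    [1.8,-0.04,0,0],
    [2.04,-0.04,0,0],
    [2.28,-0.05,0,0],
    [2.52,-0.05,0,0],
    [2.76,-0.05,0,0]
  ]
}}

```text
time: 22.9
tcp_pos: [0.5747, 0.1048, 0.0093]
tool_rot: [0.422, 0.906, 0.0, 0.0]
ft_force: [0.5, -0.5, -0.2]
gripper_width: 0.024
gripper_force: 0.2
```

>>> {"api": "arm_command", "payload": {
  "moves": [
    [0.16,0.05,0,3],
    [0.3,0.11,0,6],
    [0.44,0.18,0,9.5],
    [0.58,0.25,0,13],
    [0.72,0.32,0,16.5],
    [0.86,0.4,0,20],
    [1.0,0.48,0,23.5],
    [1.14,0.56,0,27],
    [1.28,0.63,0,30.5],
    [1.42,0.7,0,34],
    [1.56,0.77,0,37],
    [1.7,0.85,0,40]
  ]
}}

```text
time: 24.1
tcp_pos: [0.5571, 0.1787, 0.0093]
tool_rot: [0.708, 0.707, -0.0, 0.0]
ft_force: [-0.1, -0.3, -0.3]
gripper_width: 0.0243
gripper_force: 0.2
```

```bash
python3 - <<'E'
from h import *
c=read_camera('side');save(c,'x3')
s=observe();print(s['tcp_pos'],s['ft_force'],R.from_quat(s['tool_rot']).as_matrix()[:,:2].round(3))
for l in ('mount_a','vial','carton'):
  for d in spot_point(c,l): print(l,round(d['p'],2),np.round(d['centre']),onz(c,d['centre'],0)[:2].round(3))
E
```

```text
[0.55679934 0.18005691 0.00915702] [-0.33868688  2.06215101  0.16425444] [[ 0.004  1.   ]
 [ 1.    -0.004]
 [ 0.001 -0.   ]]
mount_a 0.68 [173. 147.] [0.444 0.245]
mount_a 0.66 [217. 149.] [0.559 0.209]
mount_a 0.5 [193. 145.] [0.5   0.242]
vial 0.6 [261. 227.] [ 0.604 -0.093]
carton 0.93 [324. 192.] [ 0.774 -0.022]
```

>>> {"api": "arm_command", "payload": {
  "moves": [
    [0.15,0,0,0],
    [0.32,0,0,0],
    [0.5,0,0,0],
    [0.68,0,0,0],
    [0.84,0,0,0],
    [0.98,0,0,0],
    [1.06,0,0,0],
    [1.1,0,0,0],
    [1.1,0,0,0],
    [1.0,0,0,0],
    [0.8,0,0,0],
    [0.5,0,0,0]
  ]
}}

```text
time: 25.5
tcp_pos: [0.5574, 0.1974, 0.0093]
tool_rot: [0.707, 0.707, -0.0, 0.0]
ft_force: [0.1, 1.0, 0.4]
gripper_width: 0.0238
gripper_force: 0.0
```

>>> {"api": "arm_command", "payload": {
  "moves": [
    [-0.4,0,0,0],
    [-0.6,0,-0.6,0],
    [-0.6,0,-1.6,0],
    [-0.6,0,-2.7,0],
    [-0.8,-0.5,-3.8,0],
    [-1.6,-1.2,-4.6,0],
    [-2.4,-1.9,-4.8,0],
    [-2.8,-2.2,-4.8,0],
    [-2.8,-2.2,-4.8,0],
    [-2.8,-2.2,-4.8,0]
  ]
}}

```text
time: 26.5
tcp_pos: [0.4697, 0.0855, 0.2015]
tool_rot: [0.707, 0.707, 0.0, -0.0]
ft_force: [0.7, 1.1, 0.4]
gripper_width: 0.0239
gripper_force: 0.0
```

```bash
python3 - <<'E'
from h import *
s=observe();print(s['time'],s['tcp_pos'])
ims=[]
for n in('side','top'):
 c=read_camera(n);ims.append(c['color'][:,:,::-1])
 for l in ('mount_a','vial','carton','screwdriver'):
  for d in spot_point(c,l): print(n,l,round(d['p'],2),np.round(d['centre']),onz(c,d['centre'],0)[:2].round(3))
cv2.imwrite('pics/fin.png',np.hstack([cv2.resize(ims[0][110:270,130:350],(400,290)),cv2.resize(ims[1][80:300,90:400],(400,290))]))
E
```

```text
26.5 [0.46966048 0.08554557 0.20147497]
side mount_a 0.62 [215. 140.] [0.56  0.252]
side mount_a 0.52 [194. 149.] [0.499 0.22 ]
side mount_a 0.44 [172. 149.] [0.442 0.233]
side vial 0.7 [258. 228.] [ 0.597 -0.094]
side carton 0.85 [323. 190.] [ 0.774 -0.013]
side carton 0.38 [194. 147.] [0.501 0.231]
side screwdriver 0.76 [266. 336.] [ 0.551 -0.331]
top mount_a 0.7 [277. 194.] [ 0.597 -0.094]
top mount_a 0.63 [142. 213.] [0.558 0.243]
top carton 0.59 [248. 124.] [ 0.776 -0.025]
top screwdriver 0.74 [372. 212.] [ 0.546 -0.33 ]
```

View pics/fin.png

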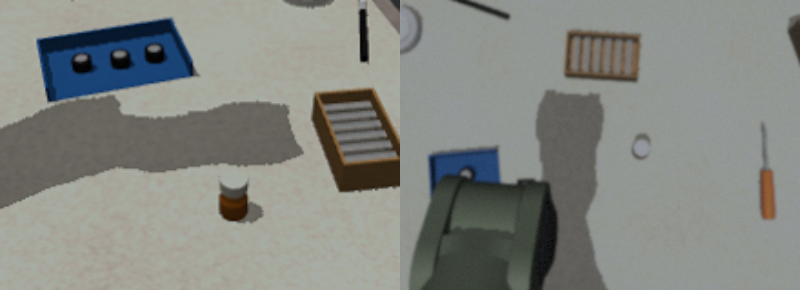

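All three mounts are in the tray at (82,62), (121,58) and (155,53), steel faces up. The vial, carton and screwdriver have not moved, and the arm is clear of everything.

```bash
python3 -c "
from workcell import sign_off
print(sign_off())"
```

```text
the job is handed in; nothing more can be done
None
```

All three sample mounts lie fully inside the blue tray with their steel faces up, the vial, screwdriver and carton were left where they stood, and I handed the job in at about 27 s of the 72 s limit.

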